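Close the microcentrifuge and start the run

ROBOT

A 7-joint arm with a two-finger parallel gripper is mounted at the origin on the work surface. World frame = base frame: x ahead of the robot, y to its left, z up, the work surface at z = 0. Lengths are in m, angles in rad, forces in N, time in s.
With the tool pointing down it reaches from about 0.4 to 0.85 m from the base axis. Payload 10.4 kg.
Tool frame: the origin (TCP) lies on the centre line of the jaws, within the pads' length; the fingertips stand 8 mm ahead of it and the grasp point (between the pads) lies 11 mm behind it (r.finger_overhang is the distance from the TCP to the fingertips, in m); z points along the fingers, y is the line along which they close (so a half turn about z gives the same grasp; the last joint's range is limited). The gripper opens to 87 mm and grips with 3 to 60 N. Pads are 19 mm wide; open, the fingers measure 117 mm over their backs; the gripper's body (75 mm by 190 mm) begins 51 mm behind the grasp point.
Start: joints at [-1.323, 0.332, -0.065, 1.46, 0.022, 1.35, -0.088], TCP at [0.167, 0.602, 0.231] pointing down, gripper open.
Joint ranges: [-2.6, 2.6], [-0.5, 2.12], [-1.47, 1.34], [0.16, 2.42], [-1.27, 4.41], [0.06, 2.06], [-2.6, 2.6]. Speed limits (rad/s): [2.22, 2.22, 2.79, 2.79, 3.14, 3.14, 3.14].

INTERFACE

Orientations are given as a unit quaternion [x, y, z, w].
In Python, from bench import r, vision gives the robot as it stands.
- The arm moves only by the tool drive_tool, never from a script. Its argument "series" is a list of rows, each a list of 2 entries, a list of its own where there are three numbers: the shift along the world's x, y, z in cm, then the turn about the world's z in degrees. A call has exactly 10 rows; each row shifts and turns the commanded pose from where the row before left it; what a row does not reach is not made up. A row lasts 1/8 s, in which the tool goes at most 62.5 mm and 10.7 degrees, less where a joint would pass 70% of its speed; a pose out of reach is approached as far as the arm can. A call with a gripper value outside its range is refused whole. "hand" is the closure, from 0 (fully open) to 1 (shut), set as the call begins (left out, the last holds). The fingers move at their own pace and stop on an object; "newtons" is the grip in N (left out, the last holds). Time passes only in rows, so rows that do not move let the fingers close, or fill a call up. It gives the time, the measured TCP pose, the force, the opening and the grip force at its end, in the units of the state.
- r.read_state(): the state, without advancing time (a new reading comes with each control period).
- vision.camera(name): name is "scene" or "top"; returns a dict with "color" (420x560x3 uint8, red, green, blue), "intrinsics" (3x3 intrinsics, pixels), "R" (3x3) and "t" (3): a world point X has camera coordinates R X + t. Camera axes: x right, y down, z forward; pixel columns grow to the right and rows downward; lengths in m; the calibration is good to about 2 mm. A picture is of the moment at which its call begins. There is no depth.
- r.close_job(): hands the job in; it is judged then, once.
The state is a dict: "time": time; "joint_positions": joint angles; "joint_vel": joint speeds; "joint_torque": joint torques, N m; "ee_pos": TCP position; "eef_rot": TCP orientation; "ft_force": force on the tool from outside, world axes, zero at the start; "torque": the same for the moment, N m; "width": finger opening in m; "grip_force": force on a finger pad.
Only numpy, scipy, OpenCV 4.12 (cv2) and the standard library are available. Lean on these libraries where they do the work, as an engineer would, in place of code of your own. Each camera call takes 0.05 s, during which the arm holds its last target. There are 200 camera calls.

TASK

The microcentrifuge is loaded and its lid stands open: push the lid over and down from its outer side with the fingertips, without slamming or gripping it and without touching the rotor, the tubes or the inside of the lid, until it is fully shut. Then press the start key (the largest of the three round keys, farthest to the right as you face the control panel) right down for a moment, let it go and take the hand away. Leave the other two keys and everything else on the bench alone.

Things in the scene. Friction and masses are not known exactly. Their poses are not given: they have to be found in the camera images.
- centrifuge: White microcentrifuge, 250 deep (x) x 226 wide (y) x 132 high when shut, fixed. Origin: centre of its footprint on the bench. x: from control panel (front) to hinge (rear), y: left as you face the panel, z up. Panel: x -130 to -55, rising to the rear at 15 deg, 78 to 98 high. Behind it the deck, 105 high, with a round bowl 146 across centred at x +30.
- lid (a joint): Lid angle, rad: 0 shut (level, hard stop), grows as it opens, at most 1.4. Stiff hinge: the lid stays where it is left, no catch; 0.5 to 4 N at the front edge moves it. Plate 170 from hinge line to front edge, 208 wide, 22 thick. At angle t the outer face's point r mm from the hinge is, in the centrifuge's axes, at x = 112 - r cos t + 20 sin t, z = 112 + r sin t + 20 cos t (mm).
- lid_hinge (a point): Middle of the lid's hinge line, in the machine's own axes at (+112, 0, +112) mm. The hinge line runs along the machine's y.
- lid_front_edge (a point): Middle of the lid's free (front) edge, halfway through its thickness; 170 mm from the hinge line, moves with the lid. A grey finger lip 70 wide and 10 thick stands 4 mm out of the edge here. The inside face of the lid (grey liner, 160 x 202, with a round rubber seal) is not to be touched.
- rotor: Aluminium rotor, 124 across, with twelve closed microtubes, in the bowl; its top is about 100 mm above the bench. Not to be touched. Origin on its axis at bench height (own axes as the centrifuge's).
- start_key (a joint): Travel of the start key in m: 0 up, 0.004 right down, at right angles to the sloping panel. Sprung: about 1 N to begin, 4 N right down; comes up again when let go.
- start_key_top (a point): Centre of the top of the start key, a round grey key 24 mm across standing 7 mm out of the panel, the largest and the rightmost (-y) of the row of three; keys are 42 mm apart. Machine's own axes: (-98, -83, +94) mm.
- short_key (a joint): Travel of the short-spin key (middle of the row, 18 mm across) in m, 0 up, 0.004 down. Not to be pressed.
- short_key_top (a point): Centre of the top of the short-spin key.
- open_key (a joint): Travel of the lid-release key (leftmost of the row, 18 mm across) in m, 0 up, 0.004 down. Not to be pressed.
- open_key_top (a point): Centre of the top of the lid-release key.
- flask: Bystander: clear culture flask standing upright, 36 x 85 x 154 high, with a screw cap. Origin: centre of its underside.
- tube_rack: Bystander: low white microtube rack, 85 x 125 x 45 high. Origin: centre of its underside.
- tip_box: Bystander: closed pipette-tip box with a clear lid, 88 x 125 x 78 high. Origin: centre of its underside.
- medium_bottle: Bystander: round bottle of medium, 68 across, 145 high. Origin: centre of its underside.
- dish_stack: Bystander: stack of three culture dishes, 93 across, 43 high. Origin: centre of its underside.
- pen_cup: Bystander: brown cup with pens, 72 across, cup 85 high, pens up to 140 high. Origin: centre of its underside.
- marker: Bystander: marker pen lying on the bench in front of the control panel, 125 long, 13 thick. Origin: its middle at bench height.

How it is judged:
By the outcome, as a careful person would: the job done as asked, in the order asked, and still so for the second after the job is handed in, with the robot touching nothing.
It also fails if it takes over 42 s, if anything falls off the work surface, if the arm or the gripper's body presses on something with over 40 N, if the wrist force passes 120 N, or if a joint passes its speed limit or range.

## Working session

There is one attempt and no reset: what is moved stays moved. The work goes in short steps, Python scripts to look and compute and a tool call to move; the robot and the scene stay as the last step left them, time stands still between calls to the robot, and variables do not carry over. Pictures are saved under pics/ and viewed, at most 10 in all, crops included, and the job is handed in when it is done.

Besides the shell and the picture viewer there is one more tool, called in YAML: its name, and indented under it one key for each argument. drive_tool: Moves the arm, as the interface text tells. Its arguments: {"type":"object","properties":{"series":{"type":"array"},"hand":{"type":"number"},"newtons":{"type":"number"}},"required":["series"]}

```bash
mkdir -p pics; python3 - <<'E'
from bench import r, vision
import cv2,numpy as np,pickle
for n in("scene","top"):
    c=vision.camera(n); cv2.imwrite(f"pics/{n}0.png",cv2.cvtColor(c["color"],cv2.COLOR_RGB2BGR)); pickle.dump(c,open(n+"0.pkl","wb"))
    print(n,np.round(c["intrinsics"],1).tolist(),np.round(c["R"],3).tolist(),np.round(-c["R"].T@c["t"],3))
s=r.read_state();print(s["time"],s["ee_pos"],s["eef_rot"],s["width"],r.finger_overhang)
E
```

```text
scene [[390.5, 0.0, 281.8], [0.0, 390.5, 208.5], [0.0, 0.0, 1.0]] [[0.891, 0.454, 0.003], [0.373, -0.729, -0.573], [-0.258, 0.512, -0.819]] [ 0.761 -0.317  0.683]
top [[477.7, 0.0, 279.9], [0.0, 477.7, 213.3], [0.0, 0.0, 1.0]] [[0.019, -1.0, -0.003], [-0.976, -0.018, -0.219], [0.219, 0.007, -0.976]] [0.383 0.048 0.998]
0.1 [0.16712766 0.60189345 0.22981901] [ 1.34986319e-01  9.90847256e-01 -6.37253516e-04 -5.57051628e-05] 0.08705903283682255 0.008
```

View pics/scene0.png

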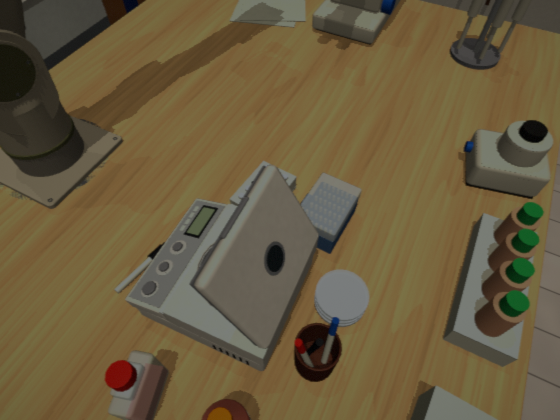

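View pics/top0.png

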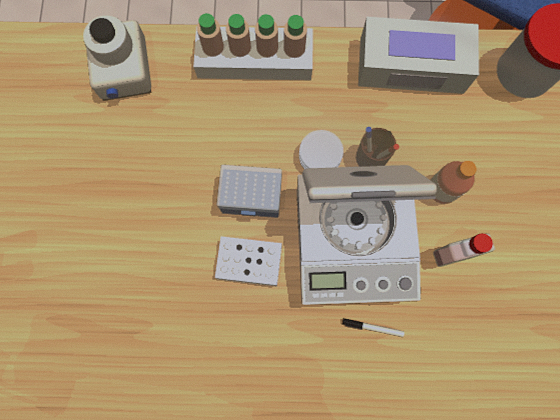

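The top view shows the machine with its panel facing the robot. The keys are at about (361,285), (383,285) and (405,284), and the lid's grey lip is near (374,194). The flask is to the right at (470,248). In the scene view the lid's outer face faces +x and away from the robot, with the bystanders behind it.

```bash
cat > h.py <<'E'
import numpy as np,pickle,cv2
from scipy.optimize import brentq
def ray(c,u,v):
    d=c["R"].T@np.linalg.solve(c["intrinsics"],[u,v,1.]); return -c["R"].T@c["t"],d
def plane(c,u,v,z):
    o,d=ray(c,u,v); return o+d*(z-o[2])/d[2]
def proj(c,X):
    p=c["intrinsics"]@(c["R"]@np.asarray(X)+c["t"]); return p[:2]/p[2]
E
python3 - <<'E'
from h import *
def load(n): return pickle.load(open(n+"0.pkl","rb"))
c=load("top");g=cv2.cvtColor(c["color"],cv2.COLOR_RGB2GRAY)
k=cv2.resize(g[265:305,345:420],None,fx=8,fy=8,interpolation=cv2.INTER_CUBIC)
H=cv2.HoughCircles(k,cv2.HOUGH_GRADIENT,1,120,param1=80,param2=18,minRadius=28,maxRadius=62)
P=[]
for x,y,rad in sorted(H[0].tolist()):
    u,v=345+(x+.5)/8-.5,265+(y+.5)/8-.5; p=plane(c,u,v,.094);P.append(p);print(round(u,1),round(v,1),rad/8,p.round(4))
for n,u,v,z in[("FL",302,303,.0),("FR",420,300,0),("flaskcap",481,243,.154),("bottlecap",467,169,.145),("cup",377,147,.14),("marker",373,327,.013)]:print(n,plane(c,u,v,z).round(3))
crop=lambda n,y0,y1,x0,x1,f:cv2.resize(cv2.cvtColor(load(n)["color"],cv2.COLOR_RGB2BGR)[y0:y1,x0:x1],None,fx=f,fy=f,interpolation=cv2.INTER_CUBIC)
a=crop("top",120,320,290,500,2.8);b=crop("scene",155,355,120,345,2.8)[:, :]
cv2.imwrite("pics/crop_top.png",a);cv2.imwrite("pics/crop_scene.png",b)
E
```

```text
360.2 285.0 4.949999809265137 [ 0.4502 -0.0992  0.094 ]
382.6 284.1 4.8125 [ 0.4526 -0.1412  0.094 ]
405.1 283.6 6.224999904632568 [ 0.4544 -0.1834  0.094 ]
FL [0.418 0.006 0.   ]
FR [ 0.429 -0.237  0.   ]
flaskcap [ 0.524 -0.306  0.154]
bottlecap [ 0.665 -0.294  0.145]
cup [ 0.707 -0.128  0.14 ]
marker [ 0.373 -0.136  0.013]
```

View pics/crop_top.png

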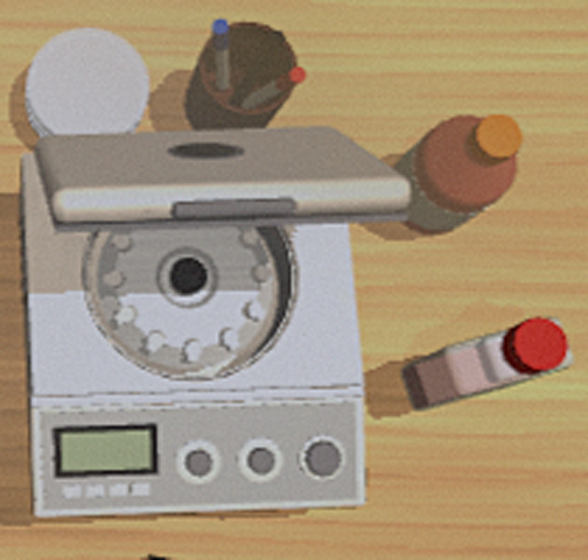

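View pics/crop_scene.png

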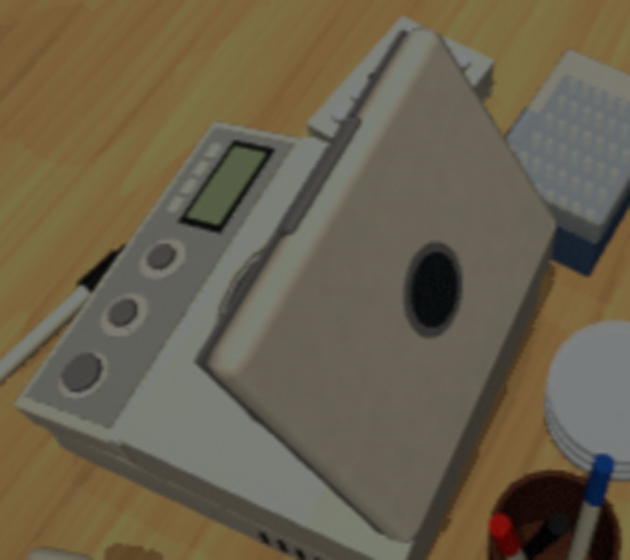

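The crops show the lid leaning about 60-70° open. Its lip centre is at (373.6,194.6) in the top view and about (235,219) in the scene view. The keys are clear.

```bash
cat >> h.py <<'E'
th=0.048; Rm=np.array([[np.cos(th),-np.sin(th),0],[np.sin(th),np.cos(th),0],[0,0,1]])
K=np.array([.4544,-.1834,0])
# mid key (row centre) is at (-98,-41)
T0=np.array([np.mean([.4502,.4526,.4544]),-.1413,0])-Rm@np.array([-.098,-.041,0])
W=lambda p:T0+Rm@np.asarray(p)
def face(t,r_,y=0,off=.020): return W([.112-r_*np.cos(t)+off*np.sin(t),y,.112+r_*np.sin(t)+off*np.cos(t)])
E
python3 - <<'E'
from h import *
print(T0,W([-.098,-.083,.094]),W([.03,0,.1]))
for n,uv in(("top",(373.6,194.6)),("scene",(235,219))):
    c=pickle.load(open(n+"0.pkl","rb"))
    for t in np.arange(.8,1.41,.1): print(n,round(t,2),(proj(c,face(t,.174,0,.009))-uv).round(1))
    print(proj(c,W([.03,0,.1])))
for t in(1.3,1.2,1.1,1.0):print(t,face(t,.15).round(3),face(t,.17).round(3))
E
```

```text
[ 0.54831988 -0.09564503  0.        ] [ 0.45441523 -0.18325163  0.094     ] [ 0.57828533 -0.09420558  0.1       ]
top 0.8 [-1.6 24.2]
top 0.9 [-1.  14.4]
top 1.0 [-0.6  4.1]
top 1.1 [-0.3 -6.7]
top 1.2 [ -0.3 -17.8]
top 1.3 [ -0.5 -28.9]
top 1.4 [ -1.  -39.9]
[356.94754832 217.53475028]
scene 0.8 [-21.9  -3. ]
scene 0.9 [-14.1  -4. ]
scene 1.0 [-5.1 -4.2]
scene 1.1 [ 5.  -3.5]
scene 1.2 [16.2 -1.9]
scene 1.3 [28.1  0.7]
scene 1.4 [40.8  4.3]
[242.85693265 271.5735995 ]
1.3 [ 0.639 -0.091  0.262] [ 0.634 -0.092  0.281]
1.2 [ 0.625 -0.092  0.259] [ 0.617 -0.092  0.278]
1.1 [ 0.61  -0.093  0.255] [ 0.601 -0.093  0.273]
1.0 [ 0.596 -0.093  0.249] [ 0.585 -0.094  0.266]
```

drive_tool:
  series:
    - [[2.4,-3.5,1.6],1.8]
    - [[2.4,-3.5,1.6],1.8]
    - [[2.4,-3.5,1.6],1.8]
    - [[2.4,-3.5,1.6],1.8]
    - [[2.4,-3.5,1.6],1.8]
    - [[2.4,-3.5,1.6],1.8]
    - [[2.4,-3.5,1.6],1.8]
    - [[2.4,-3.5,1.6],1.8]
    - [[2.4,-3.5,1.6],1.8]
    - [[2.4,-3.5,1.6],2.0]
  hand: 1
  newtons: 5

```text
time: 1.35
ee_pos: [0.4077, 0.2509, 0.3909]
eef_rot: [-0.024, 1.0, -0.0, -0.0]
ft_force: [0.9, 0.6, -1.1]
width: 0.0017
grip_force: 0.0
```

drive_tool:
  series:
    - [[2.9,-3.9,0],0]
    - [[2.9,-3.9,0],0]
    - [[2.9,-3.9,0],0]
    - [[2.9,-3.9,0],0]
    - [[2.9,-3.9,0],0]
    - [[2.9,-3.9,0],0]
    - [[2.9,-3.9,0],0]
    - [[2.9,-3.9,0],0]
    - [[1.6,-2.9,0],0]
    - [[0,0,0],0]

```text
time: 2.6
ee_pos: [0.6553, -0.0918, 0.3891]
eef_rot: [-0.021, 1.0, -0.001, -0.001]
ft_force: [0.3, 0.9, 0.3]
width: 0.0002
grip_force: 0.0
```

```bash
python3 - <<'E'
from bench import r, vision
import cv2,numpy as np
from h import *
s=r.read_state();print(s["time"],s["ee_pos"],s["eef_rot"],s["ft_force"])
ims=[cv2.cvtColor(vision.camera(n)["color"],cv2.COLOR_RGB2BGR) for n in("scene","top")]
cv2.imwrite("pics/a.png",np.hstack([ims[0][60:400,100:490],ims[1][60:400,200:590]]))
E
```

```text
2.6 [ 0.65532666 -0.09179334  0.38910086] [-2.12850011e-02  9.99772412e-01 -8.14290432e-04 -1.18771912e-03] [0.33923228 0.930128   0.34728976]
```

View pics/a.png

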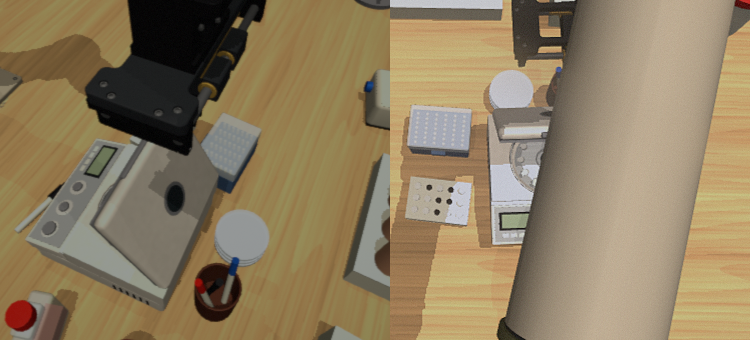

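The gripper hangs behind and above the lid. The dark body covers the fingers in the scene view, and nothing is touched. Next I descend behind the outer face.

drive_tool:
  series:
    - [[0,0,-1.7],0]
    - [[0,0,-1.7],0]
    - [[0,0,-1.7],0]
    - [[0,0,-1.7],0]
    - [[0,0,-1.7],0]
    - [[0,0,-1.7],0]
    - [[-0.5,0,-1.7],0]
    - [[-0.7,0,-1.2],0]
    - [[-0.8,0,-0.5],0]
    - [[-0.7,0,0],0]

```text
time: 3.95
ee_pos: [0.6276, -0.0888, 0.2543]
eef_rot: [-0.023, 1.0, 0.0, -0.0]
ft_force: [0.3, -0.2, -0.3]
width: 0.0006
grip_force: 0.0
```

drive_tool:
  series:
    - [[-0.3,0,0],0]
    - [[-0.3,0,0],0]
    - [[-0.3,0,0],0]
    - [[-0.3,0,0],0]
    - [[-0.5,0,-0.2],0]
    - [[-0.5,0,-0.3],0]
    - [[-0.5,0,-0.3],0]
    - [[-0.5,-0.1,-0.3],0]
    - [[-0.5,0,-0.3],0]
    - [[-0.5,0,-0.3],0]

```text
time: 5.2
ee_pos: [0.5858, -0.0898, 0.2373]
eef_rot: [-0.023, 1.0, -0.0, -0.0]
ft_force: [2.2, -0.3, 0.5]
width: 0.001
grip_force: 0.7
```

```bash
python3 - <<'E'
from bench import r, vision
import cv2,numpy as np
from h import *
s=r.read_state();p=np.array(s["ee_pos"]);print(s["time"],p,s["ft_force"])
m=Rm.T@(p-T0)*1000; print("corner m",m-[10,0,8])
cv2.imwrite("pics/b.png",cv2.resize(cv2.cvtColor(vision.camera("scene")["color"],cv2.COLOR_RGB2BGR)[120:370,100:360],None,fx=2,fy=2))
E
```

```text
5.2 [ 0.58582852 -0.089779    0.23728609] [ 2.15235542 -0.27175934  0.51865535]
corner m [ 27.74689991   4.05954696 229.28609038]
```

View pics/b.png

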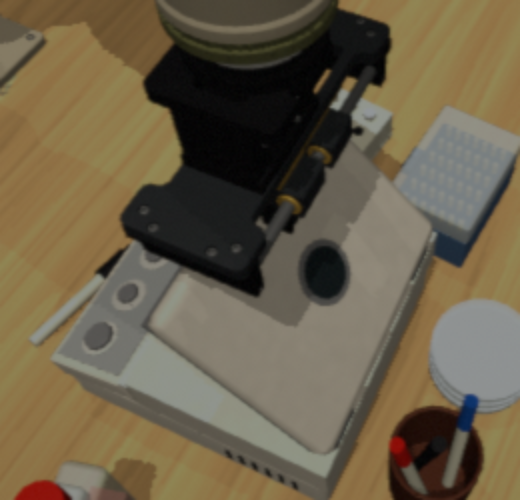

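The lid is following the fingertips at about 2 N, with t≈0.81. I continue along the arc.

drive_tool:
  series:
    - [[-0.5,0,-0.4],0]
    - [[-0.45,0,-0.4],0]
    - [[-0.45,-0.1,-0.4],0]
    - [[-0.45,0,-0.4],0]
    - [[-0.4,0,-0.4],0]
    - [[-0.4,0,-0.45],0]
    - [[-0.35,0,-0.45],0]
    - [[-0.35,-0.1,-0.45],0]
    - [[-0.35,0,-0.5],0]
    - [[-0.3,0,-0.5],0]

```text
time: 6.5
ee_pos: [0.5459, -0.0917, 0.1937]
eef_rot: [-0.023, 1.0, 0.0, -0.0]
ft_force: [0.5, 1.0, 0.9]
width: 0.0006
grip_force: 0.5
```

drive_tool:
  series:
    - [[-0.25,0,-0.5],0]
    - [[-0.25,0,-0.5],0]
    - [[-0.2,0,-0.5],0]
    - [[-0.2,0,-0.5],0]
    - [[-0.2,-0.1,-0.4],0]
    - [[-0.15,0,-0.4],0]
    - [[-0.15,0,-0.35],0]
    - [[-0.1,0,-0.3],0]
    - [[-0.1,0,-0.3],0]
    - [[-0.1,0,-0.25],0]

```text
time: 7.75
ee_pos: [0.5291, -0.0928, 0.1539]
eef_rot: [-0.023, 1.0, 0.0, -0.0]
ft_force: [0.0, -0.0, 0.8]
width: 0.0004
grip_force: 0.4
```

drive_tool:
  series:
    - [[-0.05,0,-0.2],0]
    - [[-0.05,0,-0.2],0]
    - [[-0.05,0,-0.2],0]
    - [[-0.05,0,-0.15],0]
    - [[-0.05,0,-0.15],0]
    - [[0,0,-0.15],0]
    - [[0,0,-0.1],0]
    - [[0,0,-0.1],0]
    - [[0,0,-0.1],0]
    - [[0,0,-0.1],0]

```text
time: 9.0
ee_pos: [0.5267, -0.0928, 0.1403]
eef_rot: [-0.023, 1.0, 0.0, -0.0]
ft_force: [-7.9, 1.2, 17.2]
width: 0.0008
grip_force: 8.8
```

The lid is on its stop (17 N, tip at 132 mm). I lift and go over to the start key.

drive_tool:
  series:
    - [[0,0,0.5],0]
    - [[0,0,1.5],0]
    - [[0,0,1.5],0]
    - [[-1.1,-1.3,1],0]
    - [[-1.1,-1.3,0],0]
    - [[-1.1,-1.3,0],0]
    - [[-1.1,-1.3,0],0]
    - [[-1.1,-1.3,0],0]
    - [[-1.1,-1.3,0],0]
    - [[-1.1,-1.2,0],0]

```text
time: 10.25
ee_pos: [0.4489, -0.1837, 0.1845]
eef_rot: [-0.023, 1.0, 0.0, -0.0]
ft_force: [0.4, 0.3, 0.3]
width: 0.0002
grip_force: 0.0
```

```bash
python3 - <<'E'
from bench import r, vision
import cv2,numpy as np
from h import *
c=vision.camera("scene");t=vision.camera("top")
s=r.read_state();p=np.array(s["ee_pos"]);print(s["time"],p,s["ft_force"],Rm.T@(p-T0)*1000)
print(proj(c,p-[0,0,.008]),proj(c,W([-.098,-.083,.094])))
for k in(0,.05): print(k,proj(c,face(k,.17,-.104)),proj(c,face(k,.17,.104)))
a=cv2.resize(c["color"][140:370,100:330],None,fx=1.7,fy=1.7);b=cv2.resize(t["color"][150:380,250:480],None,fx=1.7,fy=1.7)
cv2.imwrite("pics/c.png",cv2.cvtColor(np.hstack([a,b]),cv2.COLOR_RGB2BGR))
E
```

```text
10.35 [ 0.44847052 -0.18439154  0.1846673 ] [-0.82059055  0.70089893 -0.13030532] [-103.99255311  -83.85337012  184.66730234]
[129.28513732 261.58126933] [148.88725668 286.1716428 ]
0 [155.94867222 298.07578381] [224.34154551 195.72805107]
0.05 [155.13156408 296.1705256 ] [224.38113459 193.04146002]
```

View pics/c.png

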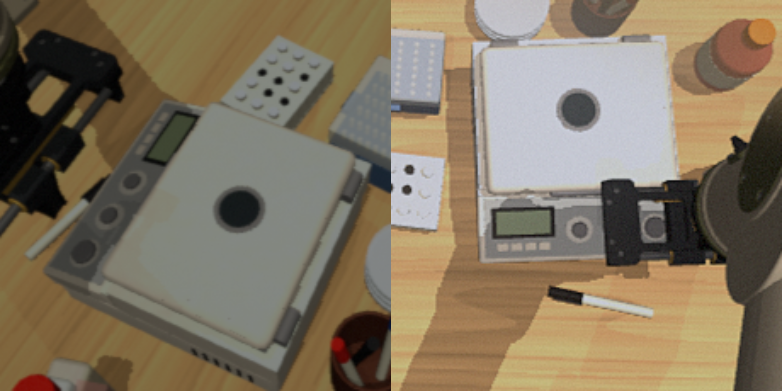

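Both views show the lid flat shut. The fingertips are over the start key, which predicts to (149,286) and is seen at (149,288). I descend onto it.

drive_tool:
  series:
    - [[0,0,-1.2],0]
    - [[0,0,-1.2],0]
    - [[0,0,-1.2],0]
    - [[0,0,-1.2],0]
    - [[0,0,-1.2],0]
    - [[0,0,-1.0],0]
    - [[0,0,-0.3],0]
    - [[0,0,-0.2],0]
    - [[0,0,-0.1],0]
    - [[0,0,0],0]

```text
time: 11.6
ee_pos: [0.4498, -0.1828, 0.1088]
eef_rot: [-0.023, 1.0, 0.0, 0.0]
ft_force: [0.5, 0.2, -0.9]
width: 0.0006
grip_force: 0.0
```

drive_tool:
  series:
    - [[0,0,-0.15],0]
    - [[0,0,-0.15],0]
    - [[0,0,-0.15],0]
    - [[0,0,-0.1],0]
    - [[0,0,-0.1],0]
    - [[0,0,-0.1],0]
    - [[0,0,-0.1],0]
    - [[0,0,-0.05],0]
    - [[0,0,0],0]
    - [[0,0,0],0]

```text
time: 12.85
ee_pos: [0.4499, -0.1828, 0.0997]
eef_rot: [-0.023, 1.0, -0.0, 0.0]
ft_force: [3.6, 0.9, 4.9]
width: 0.0005
grip_force: 2.0
```

drive_tool:
  series:
    - [[0,0,-0.05],0]
    - [[0,0,-0.05],0]
    - [[0,0,-0.05],0]
    - [[0,0,-0.05],0]
    - [[0,0,0],0]
    - [[0,0,0],0]
    - [[0,0,0],0]
    - [[0,0,0],0]
    - [[0,0,0],0]
    - [[0,0,0],0]

```text
time: 14.1
ee_pos: [0.4502, -0.1828, 0.0988]
eef_rot: [-0.023, 1.0, 0.0, 0.001]
ft_force: [-2.8, 3.0, 20.4]
width: 0.0004
grip_force: 10.3
```

The key is on its stop (20 N), pressed right down. Now I release it and move away.

drive_tool:
  series:
    - [[0,0,0.3],0]
    - [[0,0,0.5],0]
    - [[0,0,1.5],0]
    - [[0,0,2.5],0]
    - [[0,0,3],0]
    - [[0,0,3],0]
    - [[0,0,3],0]
    - [[0,0,3],0]
    - [[0,2,2],0]
    - [[0,3,0],0]

```text
time: 15.35
ee_pos: [0.4497, -0.1333, 0.2876]
eef_rot: [-0.022, 1.0, -0.0, 0.001]
ft_force: [0.5, 0.6, -1.2]
width: 0.0004
grip_force: 0.0
```

drive_tool:
  series:
    - [[0,4,0],0]
    - [[0,4,0],0]
    - [[0,4,0],0]
    - [[0,4,0],0]
    - [[0,4,0],0]
    - [[0,4,0],0]
    - [[0,4,0],0]
    - [[0,3,0],0]
    - [[0,0,0],0]
    - [[0,0,0],0]

```text
time: 16.6
ee_pos: [0.4496, 0.1762, 0.2858]
eef_rot: [-0.023, 1.0, -0.0, -0.0]
ft_force: [0.3, 0.5, -0.3]
width: 0.0003
grip_force: 0.0
```

```bash
python3 - <<'E'
from bench import r, vision
import cv2,numpy as np
s=r.read_state();print(s["time"],s["ee_pos"],s["ft_force"])
c=vision.camera("scene");t=vision.camera("top")
a=cv2.resize(c["color"][140:370,100:330],None,fx=1.7,fy=1.7);b=cv2.resize(t["color"][120:350,270:500],None,fx=1.7,fy=1.7)
cv2.imwrite("pics/d.png",cv2.cvtColor(np.hstack([a,b]),cv2.COLOR_RGB2BGR))
E
```

```text
16.6 [0.44963551 0.17624032 0.28581127] [ 0.25880102  0.53652935 -0.25785036]
```

View pics/d.png

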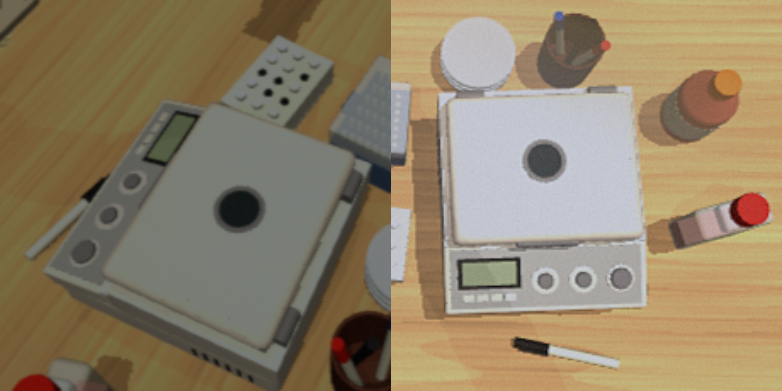

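The lid is shut, the keys are up (start key at crop (622,278)), and the bystanders are unmoved. The hand is clear, so I hand the job in.

```bash
python3 -c "
from bench import r
print(r.close_job())"
```

```text
the job is handed in; nothing more can be done
None
```

The lid is fully shut, the start key was pressed right down and let go, the hand is clear of everything, and the job was handed in at about 17 s; no verdict came back.

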